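Set out two dissecting boards to dry, leaning on the draining stand

TASK

Set the washed dissecting boards out to dry. Stack the steel drip tray on the base of the draining stand, its handle nearest the backboard and its four feet fully down in the corner sockets; then lean both white boards, standing on end, back against the backboard, the long one in the left bay and the short one in the right bay (as seen facing the backboard from its tray side), each with its foot on the tray floor in front of the rib. Lay the steel toe bar flat in the tray, between the boards' feet and the front rim, so that the feet cannot slide out, and leave the other things on the bench where they are.

Things in the scene. Friction and masses are not known exactly. Their poses are not given: they have to be found in the camera images.
- stand: Fixed aluminium draining stand. Origin on the worktop under the middle of the backboard's front face; x points back through the backboard, y to the left seen from the tray side, z up. Backboard 226 wide, 8 thick (x 0 to 8), rounded top edge at z = 133. Base before it 110 x 220 x 20 high (x -116 to -6), with four round sockets, 16 bore, 16 deep, at x -19 and -103, y +-95.
- seat (a point): Point fixed to the stand at (-29, 0, 98) mm in its frame, axes as the stand: tray_grip lies here when the tray is seated. The tray's floor is then at stand z = 25, its rib's front face at x = -30, its front rim's inner face at x = -107, and its handle fills x -44 to -14, y +-6, up to z = 115.
- bay_left (a point): Point fixed to the stand at (-42, 53, 25) mm in its frame: on the floor of the seated tray, in the middle of the left bay (the half at y > 0), 12 mm before the rib and 42 mm before the backboard's face. A foot about here leans well.
- bay_right (a point): The same for the right bay, at (-42, -53, 25) mm in the stand's frame.
- tray_grip (a point): Grip point on the handle of the loose steel drip tray, 102 (x) x 210 (y), 0.28 kg, on four 10 mm feet 12 long. The handle is an upright plate 12 thick (y), 30 long (x); the point is 17 below its top, 73 above the tray floor, 90 above the feet's ends. z up; x points from the tray's middle to the long side that the handle is next to; feet at x -74 and +10, y +-95. Seated, the axes agree with the stand's.
- long_mid (a point): Middle of the loose long white dissecting board, 10 thick (x) x 60 wide (y) x 195 long (z), 0.16 kg, faces alike. It starts about upright on end in one of the two slots of a fixed grey plastic rack (slots 13 wide, 34 deep, 90 apart, floor 6 above the worktop); which slot varies.
- long_foot (a point): Centre of the lower end face of the long board (97.5 below its middle); axes as long_mid.
- short_mid (a point): Middle of the loose short white dissecting board, 10 thick (x) x 60 wide (y) x 155 long (z), 0.12 kg, upright in the other slot of the rack.
- short_foot (a point): Centre of the lower end face of the short board (77.5 below its middle); axes as short_mid.
- bar_grip (a point): Grip point of the loose toe bar, 0.35 kg: a steel bar 24 wide (x) x 180 long (y) x 22 high with an upright black grip block in its middle, 22 (x) x 16 (y). The point is in the block, 62 above the bar's underside and 18 below the block's top. z up, both ends alike. In place on the tray floor it is at stand z = 87.
- cup: Bystander, to be left alone: specimen cup with a lid, 52 mm across, 62 mm high. Origin at the middle of its underside.
- carton: Bystander, to be left alone: reagent kit carton, 67 x 131 x 55 mm. Origin at the middle of its underside.
- dropper: Bystander, to be left alone: dropper bottle, 25 mm across, 71 mm high. Origin at the middle of its underside.
Mind the look-alikes: they are no part of the job. Leave any orange look-alike of the part that bears long_mid alone.

How it is judged:
By the outcome, as a careful person would: the job done as asked, in the order asked, and still so for the second after the job is handed in, with the robot touching nothing.
It also fails if it takes over 72 s, if anything falls off the work surface, if the arm or the gripper's body presses on something with over 40 N, if the wrist force passes 120 N, or if a joint passes its speed limit or range.

ROBOT

A 6-joint arm with a two-finger parallel gripper is mounted at the origin on the work surface; the furniture and walls round the work are solid. World frame = base frame: x ahead of the robot, y to its left, z up, the work surface at z = 0. Lengths are in m, angles in rad, forces in N, time in s.
With the tool pointing down it reaches from about 0.275 to 0.875 m from the base axis. Payload 12.5 kg.
Tool frame: the origin (TCP) lies at the very end of the fingers, on their centre line; the grasp point (between the pads) lies 19 mm behind it; z points along the fingers, y is the line along which they close (so a half turn about z gives the same grasp; the last joint's range is limited). The gripper opens to 85 mm and grips with 20 to 120 N. Pads are 22 mm wide; open, the fingers measure 114 mm over their backs; the gripper's body (76 mm by 85 mm) begins 54 mm behind the grasp point. The pads swing forward as they close: fully open they stand 13 mm farther back than shut.
Start: joints at [1.103, 0.351, 1.652, -0, 1.139, -0.085], TCP at [0.205, 0.51, 0.231] pointing down, gripper open.
Joint ranges: [-2.75, 2.75], [-0.79, 2.1], [0.01, 2.65], [-1.57, 4.71], [0.07, 3.14], [-2.87, 2.87]. Speed limits (rad/s): [2.22, 2.22, 2.79, 3.14, 3.14, 3.14].

INTERFACE

Orientations are given as a 3x3 rotation matrix whose columns are the frame's x, y, z axes.
In Python, from bench import manip gives the robot as it stands. Calls block until the motion is done:
- manip.move_ptp(position, orientation): joint-space move of the TCP to a pose.
- manip.move_l(position, attitude=None, max_speed=0.15): straight line of the TCP; attitude=None keeps the orientation; max_speed is the mean speed in m/s.
- manip.move_j(angles): joint-space move.
- manip.set_gripper(opening, effort=None): opening from 0.0 (shut) to 1.0 (fully open); effort is the grip in N (None keeps the last); returns when the fingers have stopped.
- manip.dwell(seconds).
- manip.inverse_kinematics(position, orientation): joint angles nearest the present ones, or None.
- manip.grab_frame(name): name is "side" or "top"; returns (picture, depth): 420x560x3 uint8, red, green, blue; 420x560 float32, m along the optical axis (not along the pixel's ray), 0 where there is no reading.
- manip.get_calibration(name): a dict with "camera_matrix" (3x3 intrinsics, pixels), "R" (3x3) and "t" (3): a world point X has camera coordinates R X + t. Camera axes: x right, y down, z forward; pixel columns grow to the right and rows downward; lengths in m; the calibration is good to about 2 mm. A picture is of the moment at which its call begins. get_calibration takes no time and is no camera call.
A pose or a line that the arm cannot do raises manip.Unreachable and nothing moves.
- manip.sign_off(): hands the job in; it is judged then, once.
Trained networks look in the newest picture that a camera, given by its name, has taken for a name from the list of things; names that differ only in an ending like _2 or _b are one class to them, and where a whole thing is asked for, a point or a joint stands for the part that bears it (a point fixed in the world has none). Each returns a list of dicts, best first, with "confidence" (0 to 1); they miss things now and then, are a little off and sometimes report something else, mostly with a low value. They report only what shows in the picture. A call takes as long as a camera call. They do not tell look-alikes from the thing itself.
- manip.look_for(camera, name): "at" ([x, y, z] in m, in world coordinates, good to about 4 mm: the middle of the surface that is visible of it).
Readings, each from a call of its own:
- manip.current_time(): time.
- manip.current_qpos(): joint angles.
- manip.current_joint_vel(): joint speeds.
- manip.current_joint_torque(): joint torques, N m.
- manip.current_ee_pos(): TCP position.
- manip.current_tcp_rot(): TCP orientation.
- manip.current_force(): force on the tool from outside, world axes, zero at the start.
- manip.current_ft_torque(): the same for the moment, N m.
- manip.current_grip_width(): opening from 0.0 (shut) to 1.0 (fully open).
- manip.current_grip_force(): force on a finger pad.
Only numpy, scipy, OpenCV 4.12 (cv2) and the standard library are available. Lean on these libraries where they do the work, as an engineer would, in place of code of your own. Each camera call takes 0.05 s, during which the arm holds its last target. There are 200 camera calls.

## Working session

There is one attempt and no reset: what is moved stays moved. The work goes in short steps, each a Python script; the robot and the scene stay as the last script left them, time stands still between calls to the robot, and variables do not carry over. Pictures are saved under pics/ and viewed, at most 10 in all, crops included, and the job is handed in when it is done.

```bash
mkdir -p pics
cat > h.py <<'E'
import numpy as np, cv2
from bench import manip as m
def cloud(cam):
    img,d=m.grab_frame(cam); c=m.get_calibration(cam); K=np.array(c["camera_matrix"]);R=np.array(c["R"]);t=np.array(c["t"])
    v,u=np.mgrid[:d.shape[0],:d.shape[1]]
    P=np.stack([(u-K[0,2])/K[0,0]*d,(v-K[1,2])/K[1,1]*d,d],-1)
    W=(P-t)@R; W[d==0]=np.nan
    return img,W
def save(img,n): cv2.imwrite(f"pics/{n}.png",cv2.cvtColor(img,cv2.COLOR_RGB2BGR))
def px(cam,X):
    c=m.get_calibration(cam); q=np.array(c["R"])@np.array(X)+np.array(c["t"]); q=np.array(c["camera_matrix"])@q; return (q[:2]/q[2]).round(0)
E
ls
python3 - <<'E'
from h import *
for cam in("side","top"):
    img,W=cloud(cam); save(img,cam+"0"); np.save(f"{cam}0.npy",W); np.save(f"{cam}0i.npy",img)
    c=m.get_calibration(cam); print(cam,(-np.array(c["R"]).T@np.array(c["t"])).round(3))
    for n in "stand tray_grip long_mid short_mid bar_grip cup carton dropper".split():
        print(n,[(np.round(r["at"],3).tolist(),round(r["confidence"],2),px(cam,r["at"]).tolist()) for r in m.look_for(cam,n)])
E
```

```text
h.py
pics
side [-0.008 -1.508  0.867]
stand [([0.575, 0.051, 0.02], 0.83, [261.0, 198.0])]
tray_grip [([0.489, 0.304, 0.022], 0.97, [224.0, 177.0])]
long_mid [([0.436, -0.737, 0.112], 0.83, [320.0, 305.0]), ([0.391, -0.369, 0.134], 0.7, [254.0, 232.0])]
short_mid [([0.48, -0.39, 0.11], 0.66, [282.0, 236.0]), ([0.656, -0.233, 0.033], 0.2, [309.0, 223.0])]
bar_grip [([0.432, -0.177, 0.023], 0.93, [247.0, 230.0]), ([0.573, 0.054, 0.021], 0.43, [260.0, 197.0])]
cup [([0.634, -0.142, 0.049], 0.58, [293.0, 209.0])]
carton [([0.62, -0.442, 0.051], 0.92, [327.0, 250.0])]
dropper [([0.654, -0.231, 0.034], 0.67, [308.0, 223.0]), ([0.478, -0.387, 0.113], 0.45, [281.0, 234.0])]
top [-0.732  0.28   1.836]
stand [([0.586, 0.003, 0.1], 0.83, [221.0, 211.0])]
tray_grip [([0.63, -0.119, 0.058], 0.53, [246.0, 201.0]), ([0.479, -0.348, 0.125], 0.51, [309.0, 203.0])]
long_mid [([0.438, -0.728, 0.106], 0.65, [394.0, 188.0])]
short_mid [([0.478, -0.349, 0.127], 0.47, [309.0, 203.0])]
bar_grip [([0.443, -0.171, 0.022], 0.79, [272.0, 236.0])]
cup [([0.585, -0.0, 0.104], 0.34, [222.0, 210.0])]
carton [([0.629, -0.12, 0.057], 0.73, [246.0, 201.0]), ([0.633, -0.433, 0.057], 0.72, [312.0, 182.0]), ([0.391, 0.324, 0.022], 0.62, [160.0, 282.0])]
dropper [([0.65, -0.223, 0.037], 0.62, [267.0, 194.0])]
```

View pics/side0.png

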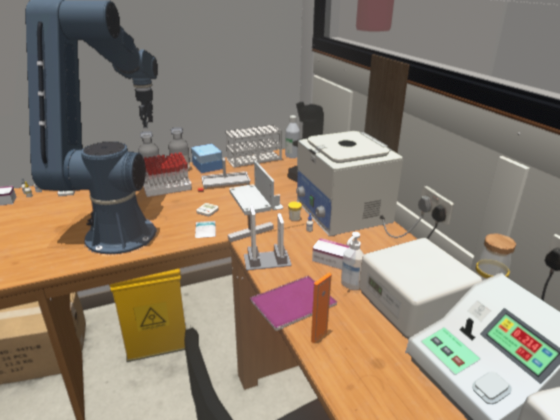

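View pics/top0.png

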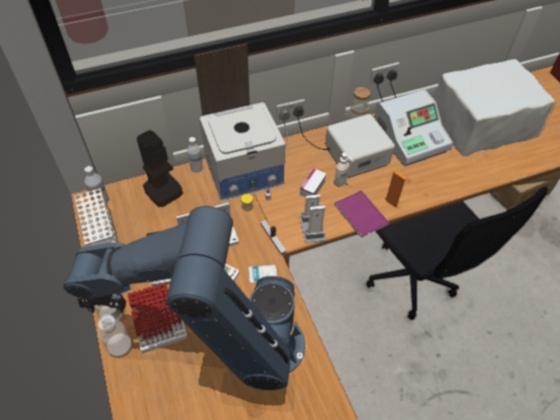

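Run:
```python
from h import *
print(m.current_time())
m.move_j([2.0,0.0,1.5,0,1.6,-0.085]); print(m.current_time(), m.current_ee_pos())
for cam in("side","top"):
    img,W=cloud(cam); np.save(f"{cam}1.npy",W); np.save(f"{cam}1i.npy",img)
    for n in ["tray_grip","stand","long_mid","short_mid","bar_grip"]:
        print(cam,n,[(np.round(r["at"],3).tolist(),round(r["confidence"],2),px(cam,r["at"]).tolist()) for r in m.look_for(cam,n)])
    a,b,c,d=(190,340,140,280) if cam=="side" else (150,350,150,300)
    save(cv2.resize(img[c:d,a:b],None,fx=4,fy=4,interpolation=cv2.INTER_CUBIC),cam+"1")
```

```text
0.9
2.7583 [-0.22934663  0.39075373  0.47108937]
side tray_grip [([0.489, 0.3, 0.022], 0.62, [224.0, 178.0])]
side stand [([0.575, 0.05, 0.022], 0.67, [261.0, 197.0]), ([0.638, -0.142, 0.054], 0.42, [294.0, 208.0])]
side long_mid [([0.39, -0.369, 0.133], 0.68, [253.0, 232.0]), ([0.434, -0.739, 0.108], 0.63, [320.0, 307.0])]
side short_mid [([0.624, -0.444, 0.049], 0.69, [329.0, 251.0]), ([0.476, -0.39, 0.109], 0.55, [281.0, 236.0])]
side bar_grip [([0.433, -0.178, 0.023], 0.58, [247.0, 230.0])]
top tray_grip [([0.487, 0.295, 0.02], 0.75, [161.0, 261.0])]
top stand [([0.482, -0.348, 0.124], 0.71, [309.0, 203.0]), ([0.571, 0.084, 0.023], 0.59, [205.0, 230.0])]
top long_mid [([0.435, -0.727, 0.106], 0.8, [394.0, 189.0]), ([0.391, -0.34, 0.136], 0.58, [316.0, 218.0])]
top short_mid [([0.479, -0.35, 0.127], 0.54, [309.0, 202.0])]
top bar_grip [([0.482, -0.346, 0.124], 0.43, [308.0, 203.0]), ([0.57, 0.089, 0.022], 0.32, [204.0, 230.0])]
```

View pics/side1.png

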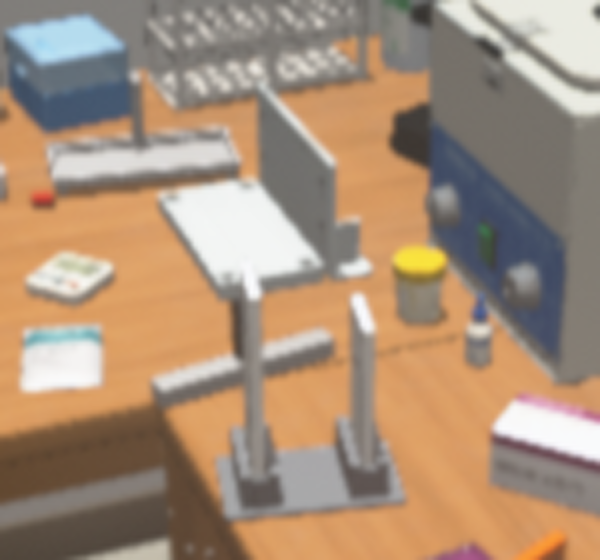

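View pics/top1.png

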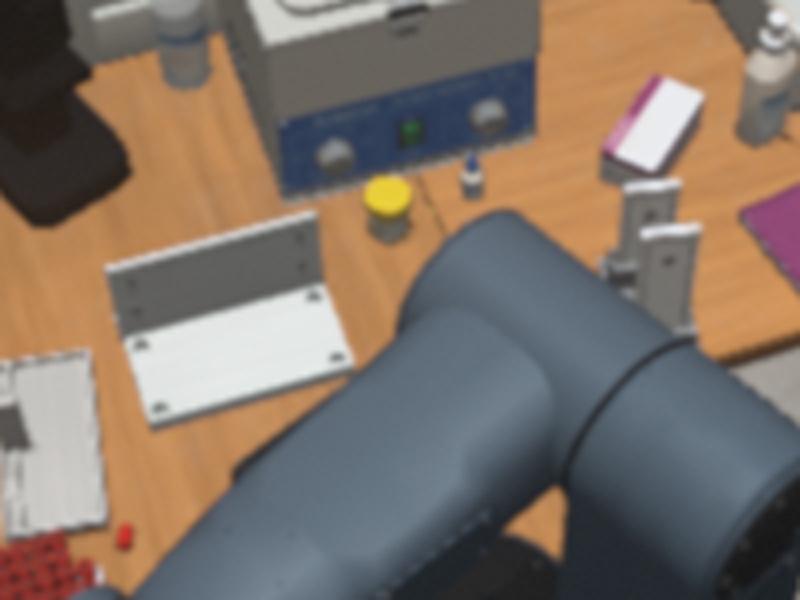

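Run:
```python
from h import *
def reg(n,lo,hi):
    W=np.load(n+".npy").reshape(-1,3); ok=np.all((W>lo)&(W<hi),1); return W[ok]
def rect(n,lo,hi,lab):
    P=reg(n,lo,hi)
    if len(P)<8: print(lab,n,"few",len(P));return
    c,s,a=cv2.minAreaRect((P[:,:2]*1000).astype(np.float32)); print(lab,n,len(P),np.round(c,1),np.round(s,1),round(a,1),"zmed",round(float(np.median(P[:,2])),4))
for n in("side1","top1","top0"):
    rect(n,[.46,-.1,.012],[.72,.18,.03],"base")
    rect(n,[.46,-.1,.122],[.72,.2,.14],"boardtop")
    rect(n,[.36,.2,.010],[.62,.37,.04],"tray")
    rect(n,[.36,.2,.06],[.62,.40,.13],"handle")
    rect(n,[.36,.2,.09],[.62,.40,.13],"handletop")
    rect(n,[.33,-.25,.013],[.54,-.08,.03],"bar")
    rect(n,[.33,-.25,.04],[.52,-.08,.1],"block")
    rect(n,[.33,-.42,.165],[.435,-.30,.25],"boardA top")
    rect(n,[.435,-.42,.13],[.53,-.30,.25],"boardB top")
    rect(n,[.33,-.42,.05],[.435,-.30,.25],"boardA")
    rect(n,[.435,-.42,.05],[.53,-.30,.25],"boardB")
    for lo,hi in(([.33,-.43,.05],[.435,-.30,.25]),([.435,-.43,.05],[.53,-.30,.25])):
        P=reg(n,lo,hi)
        if len(P): print("   zmax",np.sort(P[:,2])[-8:].round(4))
```

```text
base side1 744 [589.8  43.5] [272.4 232.8] 88.9 zmed 0.0218
boardtop side1 131 [616.8  29.5] [106.7 306.9] 26.0 zmed 0.1312
tray side1 555 [481.4 284.7] [135.7 227. ] 82.6 zmed 0.0213
handle side1 39 [496.4 321.4] [32.2 12.9] 80.5 zmed 0.086
handletop side1 16 [494.9 320. ] [27.2  9.6] 73.7 zmed 0.1037
bar side1 231 [ 447.2 -174.8] [180.7  33. ] 8.6 zmed 0.0226
block side1 24 [ 441.1 -173.8] [22.6  4.8] 70.7 zmed 0.0632
boardA top side1 76 [ 395.6 -346.8] [56.4 10. ] 76.3 zmed 0.1933
boardB top side1 78 [ 482.9 -365.8] [64.2 10.3] 79.1 zmed 0.1536
boardA side1 229 [ 395.5 -347.2] [63.1 10.7] 77.7 zmed 0.1397
boardB side1 198 [ 483.7 -365.9] [64.2 11.5] 78.1 zmed 0.1162
   zmax [0.2035 0.2037 0.2038 0.2039 0.2052 0.2053 0.2056 0.2065]
   zmax [0.1633 0.1633 0.1635 0.1639 0.1642 0.1644 0.1644 0.1645]
base top1 1170 [590.4  40.7] [277.9 253. ] 90.0 zmed 0.0211
boardtop top1 223 [618.8  28.5] [119.2 305.4] 29.1 zmed 0.1297
tray top1 1081 [490.9 285.5] [168.3 258.9] 88.9 zmed 0.0199
handle top1 72 [493.  325.4] [22.5 29.6] 5.5 zmed 0.085
handletop top1 34 [493.7 326. ] [21.8 26. ] 10.0 zm
[... 439 characters left out ...]
589.6  19.2] [258.5 229. ] 0.2 zmed 0.019
boardtop top0 130 [620.7  30.7] [118.8 306.4] 29.9 zmed 0.1299
tray top0 67 [387.1 322.5] [79.  36.2] 84.8 zmed 0.0219
handle top0 few 0
handletop top0 few 0
bar top0 206 [ 443.4 -161.3] [132.7 192. ] 89.9 zmed 0.0215
block top0 48 [ 446.8 -172.5] [22.2 28.6] 79.5 zmed 0.0684
boardA top top0 111 [ 393.6 -340.8] [60.4 20.8] 78.0 zmed 0.1879
boardB top top0 91 [ 483.4 -360.1] [61.4 22.5] 80.8 zmed 0.152
boardA top0 352 [ 393.7 -340.4] [62.2 20.8] 77.9 zmed 0.1339
boardB top0 204 [ 477.5 -357.8] [64.6 33.6] 86.7 zmed 0.1263
   zmax [0.2055 0.2056 0.207  0.2073 0.2098 0.2103 0.2104 0.2132]
   zmax [0.1644 0.1644 0.1648 0.1661 0.1664 0.1671 0.1681 0.1683]
```

Run:
```python
from h import *
def comp(n,lo,hi,mn=0,seed=None):
    W=np.load(n+".npy"); g=np.load(n+"i.npy").min(2)
    k=(np.all((W>lo)&(W<hi),2)&(g>=mn)).astype(np.uint8)
    nn,L,S,_=cv2.connectedComponentsWithStats(cv2.morphologyEx(k,cv2.MORPH_OPEN,np.ones((2,2),np.uint8)),connectivity=4)
    i=1+np.argmax(S[1:,4]); return W[L==i]
def show(lab,n,P):
    xy=P[:,:2]*1000; c,s,a=cv2.minAreaRect(xy.astype(np.float32)); q=xy-xy.mean(0); w,v=np.linalg.eigh(np.cov(q.T))
    print(lab,n,len(P),"cen",xy.mean(0).round(1),"rect",np.round(c,1),np.round(s,1),round(a,1),"pca",round(np.degrees(np.arctan2(v[1,1],v[0,1]))%180,1),"sd*3.46",np.sqrt(w*12).round(1))
for n in("side1","top1"):
    P=comp(n,[.42,-.1,.012],[.72,.18,.03],170); show("base",n,P)
    P=comp(n,[.46,-.1,.118],[.67,.2,.14]); show("btop",n,P)
    P=comp(n,[.34,.2,.008],[.62,.40,.05],0); show("tray",n,P); print(P[:,2].min(),np.median(P[:,2]))
    P=comp(n,[.34,.2,.04],[.62,.40,.13],0); show("handle",n,P)
for n in("side1","top0"):
    P=comp(n,[.33,-.27,.012],[.56,-.08,.03]); show("bar",n,P)
    P=comp(n,[.33,-.25,.035],[.52,-.08,.1]); show("block",n,P)
# colours
i=np.load("top1i.npy"); print(i[235,190],i[235,203], i[213,200],i[210,180])
```

```text
base side1 598 cen [nan nan] rect [501.  -84.3] [520.7 124. ] 80.0 pca nan sd*3.46 [nan nan]
btop side1 111 cen [598.3  67.6] rect [649.1 195.7] [472.9  81. ] 66.8 pca 79.7 sd*3.46 [ 61.9 273.4]
tray side1 548 cen [nan nan] rect [500.7 284.3] [120.6 229.3] 87.1 pca nan sd*3.46 [nan nan]
nan nan
handle side1 50 cen [510.2 355.9] rect [536.1 434.8] [281.7  10.6] 72.0 pca 72.3 sd*3.46 [ 10.8 283.3]
base top1 873 cen [nan nan] rect [525.   71.4] [211.3 114.4] 89.1 pca nan sd*3.46 [nan nan]
btop top1 180 cen [592.1  81.2] rect [592.6  78.2] [218.3  19.2] 89.2 pca 89.2 sd*3.46 [ 12.9 218.5]
tray top1 1051 cen [nan nan] rect [468.3 312.1] [ 89.5 291.8] 72.8 pca nan sd*3.46 [nan nan]
nan nan
handle top1 91 cen [493.5 323.4] rect [513.3 314.5] [25.5 73.3] 66.0 pca 155.0 sd*3.46 [26.3 40.5]
bar side1 134 cen [nan nan] rect [ 382.5 -245.4] [177.   76.8] 72.3 pca nan sd*3.46 [nan nan]
block side1 26 cen [ 420.9 -244.1] rect [ 418.8 -250. ] [158.3   3.7] 71.6 pca 72.5 sd*3.46 [  2.3 261.3]
bar top0 99 cen [ 393.4 -180.6] rect [ 399.6 -181.4] [86.7 33.8] 2.9 pca 6.8 sd*3.46 [27.7 86.9]
block top0 52 cen [ 445.  -177.6] rect [ 460.2 -190.5] [16.3 72. ] 49.6 pca 140.0 sd*3.46 [15.7 59.4]
[225 229 227] [227 231 229] [97 97 94] [180 128  81]
```

```bash
cat >> h.py <<'E'
def comp(W,img,lo,hi,mn=0,mx=255):
    g=img.min(2)
    k=(np.all((W>lo)&(W<hi),2)&(g>=mn)&(g<=mx)).astype(np.uint8)
    nn,L,S,_=cv2.connectedComponentsWithStats(k,connectivity=4)
    i=1+np.argmax(S[1:,4]); return W[L==i]
def show(lab,P):
    xy=P[:,:2]*1000; c,s,a=cv2.minAreaRect(xy.astype(np.float32)); q=xy-xy.mean(0); w,v=np.linalg.eigh(np.cov(q.T))
    print(lab,len(P),"cen",xy.mean(0).round(1),"rect",np.round(c,1),np.round(s,1),round(a,1),"pca",round(np.degrees(np.arctan2(v[1,1],v[0,1]))%180,1),"sd*3.46",np.sqrt(w*12).round(1),"z",np.median(P[:,2]).round(4))
E
python3 - <<'E'
from h import *
L=lambda n:(np.load(n+".npy"),np.load(n+"i.npy"))
for n in("side1","top1"):
    print(n); A=L(n)
    show("base",comp(*A,[.42,-.1,.012],[.72,.18,.03],140))
    show("btop",comp(*A,[.46,-.1,.118],[.67,.2,.14]))
    show("bface",comp(*A,[.46,-.1,.04],[.67,.2,.12],0,170))
    show("tray",comp(*A,[.34,.2,.008],[.62,.40,.05],120))
    show("handle",comp(*A,[.34,.2,.04],[.62,.40,.13]))
for n in("side1","top0"):
    print(n); A=L(n)
    show("bar",comp(*A,[.33,-.27,.014],[.56,-.08,.03],90))
    show("block",comp(*A,[.33,-.25,.035],[.52,-.08,.1]))
E
```

```text
side1
base 642 cen [530.7  67.3] rect [533.8  72.8] [215.4 120. ] 89.2 pca 89.4 sd*3.46 [116.9 213.3] z 0.0218
btop 111 cen [593.3  66.6] rect [594.7  77.4] [226.8  10.7] 89.4 pca 88.7 sd*3.46 [  8.6 231.5] z 0.1299
bface 365 cen [594.2  60.5] rect [610.6  76.5] [237.9  44.2] 89.0 pca 90.7 sd*3.46 [ 24.4 243.9] z 0.0773
tray 500 cen [491.4 293. ] rect [491.5 291.2] [119.6 211.1] 80.0 pca 170.8 sd*3.46 [115.7 214.9] z 0.0217
handle 50 cen [494.6 316. ] rect [496.  318.8] [37.5 12.9] 80.5 pca 91.5 sd*3.46 [12.1 30.1] z 0.0787
top1
base 987 cen [527.6  76.9] rect [530.3  74.9] [209.7 121.1] 89.9 pca 89.5 sd*3.46 [114.8 206.5] z 0.0212
btop 194 cen [593.1  83.8] rect [595.6  79.7] [223.5  23. ] 89.3 pca 89.1 sd*3.46 [ 14.5 222.7] z 0.1283
bface 609 cen [591.7  82.6] rect [592.9  80.1] [224.6  24.6] 89.0 pca 88.9 sd*3.46 [ 13.5 224.1] z 0.0809
tray 1013 cen [486.2 291.8] rect [490.  294.1] [103.5 219.9] 80.5 pca 168.6 sd*3.46 [ 99.4 221.4] z 0.0201
handle 94 cen [491.7 325.7] rect [493.  325.4] [22.5 29.6] 5.5 pca 81.3 sd*3.46 [15.5 30.3] z 0.0804
side1
bar 129 cen [ 400.4 -185.1] rect [ 400.7 -183.1] [86.4 29.5] 8.6 pca 7.8 sd*3.46 [27.3 86.6] z 0.0224
block 27 cen [ 440.9 -174.7] rect [ 441.1 -173.7] [22.6  4.9] 70.7 pca 83.3 sd*3.46 [ 5.4 18.2] z 0.0592
top0
bar 97 cen [ 396.6 -178.7] rect [ 398.4 -178.1] [84.4 26.6] 9.8 pca 6.9 sd*3.46 [26.2 86.7] z 0.0226
block 54 cen [ 441.8 -171.6] rect [ 446.7 -173. ] [23.3 28.6] 79.5 pca 97.4 sd*3.46 [20.3 25.6] z 0.066
```

```bash
cat >> h.py <<'E'
def Rd(yaw,tilt=0,axis=None):
    """tool down, y axis at world yaw (deg)"""
    a=np.radians(yaw); y=np.array([np.cos(a),np.sin(a),0]); z=np.array([0,0,-1.]); return np.stack([np.cross(y,z),y,z],1)
SO=np.array([.5915,.077]); SY=-0.8   # stand origin, yaw deg
def st(x,y,z):
    a=np.radians(SY); c,s=np.cos(a),np.sin(a); return np.array([SO[0]+(c*x-s*y)/1e3,SO[1]+(s*x+c*y)/1e3,z/1e3])
E
python3 - <<'E'
from h import *
m.set_gripper(0.6,60)
g=np.array([.495,.3215])
for y in(-9.7,170.3):
    q=m.inverse_kinematics([*g,.2],Rd(y)); print(y,q)
    q=m.inverse_kinematics(st(-29,0,200),Rd(y-81)); print(y-81.1,q)
E
```

```text
-9.7 [ 4.97157313e-01  4.55813583e-01  1.57636863e+00 -4.44089210e-16
  1.10941044e+00  6.66454250e-01]
-90.8 [ 5.47628524e-02  4.16465950e-01  1.63752708e+00 -4.44089210e-16
  1.08759962e+00  1.63777648e+00]
170.3 [ 4.97157313e-01  4.55813583e-01  1.57636863e+00 -4.44089210e-16
  1.10941044e+00 -2.47513840e+00]
89.20000000000002 [ 5.47628524e-02  4.16465950e-01  1.63752708e+00 -4.44089210e-16
  1.08759962e+00 -1.50381617e+00]
```

```bash
python3 - <<'E'
from h import *
g=np.array([.495,.3215])
m.move_ptp([*g,.20],Rd(-9.7)); m.move_l([*g,.071],None,.2)
m.set_gripper(0,60); print("w",m.current_grip_width(),m.current_grip_force(),m.current_force())
m.move_l([*g,.28],None,.25)
m.move_ptp(st(-29,0,290),Rd(-90.8)); m.move_l(st(-29,0,98-19+45),None,.25); print(m.current_time(),m.current_ee_pos(),m.current_force())
for cam in("side","top"):
    img,W=cloud(cam); np.save(f"{cam}2.npy",W); np.save(f"{cam}2i.npy",img)
    s=img[120:280,180:360] if cam=="side" else img[160:310,150:320]
    save(cv2.resize(s,None,fx=3,fy=3,interpolation=cv2.INTER_CUBIC),cam+"2")
    show(cam+" tray",comp(W,img,[.42,-.08,.045],[.585,.22,.085],110))
E
python3 -c "
import cv2,numpy as np
a=cv2.imread('pics/side2.png');b=cv2.imread('pics/top2.png')
a=cv2.resize(a,(400,355));b=cv2.resize(b,(400,355));cv2.imwrite('pics/c2.png',np.hstack([a,b]))"
```

```text
w 0.13322542745920157 58.75096321105957 [-1.14893187 -0.97231615  6.53155355]
10.55 [0.56325466 0.07793416 0.12523098] [ 0.14384337  0.00708244 -3.63839642]
side tray 512 cen [530.7  73.3] rect [534.7  79.1] [225.1 100.5] 89.9 pca 90.4 sd*3.46 [ 92.2 245.4] z 0.0731
top tray 153 cen [534.4  -9.5] rect [535.4  -8.8] [37.1 98.1] 87.9 pca 0.2 sd*3.46 [32.8 99.3] z 0.074
```

View pics/c2.png

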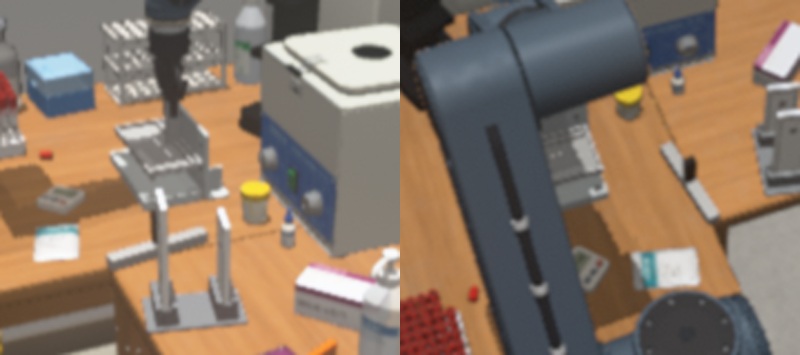

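Run:
```python
from h import *
L=lambda n:(np.load(n+".npy"),np.load(n+"i.npy"))
def prof(n,zlo,zhi,ylo,yhi,mn,lab,xr=(.42,.62)):
    W,img=L(n); g=img.min(2)
    k=(W[...,2]>zlo)&(W[...,2]<zhi)&(g>mn)&(W[...,0]>xr[0])&(W[...,0]<xr[1])&(W[...,1]>-.1)&(W[...,1]<.22)
    P=W[k]; out=[]
    for y in np.arange(ylo,yhi,.015):
        Q=P[abs(P[:,1]-y)<.0075]; out.append(Q[:,0].min()*1e3 if len(Q) else np.nan)
    oy=[]
    for x in np.arange(.49,.58,.015):
        Q=P[abs(P[:,0]-x)<.0075]; oy.append((Q[:,1].min()*1e3,Q[:,1].max()*1e3) if len(Q) else (np.nan,)*2)
    print(lab,n,"front x",np.round(out,1),"\n   y",np.round(oy,1).tolist())
for n in("side1","top1"): prof(n,.015,.030,-.02,.17,100,"base")
for n in("side2","top2"):
    for z in(.062,.068,.072): prof(n,z,.09,-.02,.17,60,"tray z>%g"%z)
W,img=L("side2"); P=W[(W[...,0]>.45)&(W[...,0]<.6)&(W[...,1]>-.05)&(W[...,1]<.2)&(W[...,2]>.03)&(W[...,2]<.1)]
print(np.histogram(P[:,2],bins=np.arange(.03,.1,.004)))
```

```text
base side1 front x [473.8 473.8 476.  473.4 473.2 476.3 480.1 476.9 475.6 479.1 477.  479.
 477.3] 
   y [[-30.8, 189.2], [-16.3, 190.0], [-34.7, 188.3], [-31.4, 190.3], [-33.0, 191.3], [-34.7, 192.7]]
base top1 front x [469.4 469.7 472.7 474.6 471.7 471.  470.7 471.5 469.8 473.3 469.8 473.8
 472.3] 
   y [[-27.7, 192.4], [-26.3, 191.2], [-27.7, 191.1], [-27.4, 189.9], [-28.7, 190.0], [-28.4, 190.4]]
tray z>0.062 side2 front x [484.2 485.3 485.1 484.9 485.7 485.2 484.6 486.6 485.8 486.  486.6 485.2
 484.6] 
   y [[-30.6, 190.9], [-30.7, 191.7], [-33.4, 186.6], [-28.2, 184.9], [-33.1, 182.6], [-31.6, 187.8]]
tray z>0.068 side2 front x [484.2 485.3 485.1 484.9 485.7 485.2 484.6 486.6 485.8 486.  486.6 485.2
 484.6] 
   y [[-30.6, 190.9], [-30.7, 185.8], [-33.4, 186.6], [-28.2, 184.9], [-33.1, 182.6], [-31.6, 187.8]]
tray z>0.072 side2 front x [484.2 485.3 485.4 484.9 485.7 485.2 484.6 486.6 487.7 486.  486.6 485.2
 484.6] 
   y [[-30.6, 190.9], [-30.7, 185.2], [-33.4, 186.6], [-28.2, 184.9], [-33.1, 182.6], [-31.6, 179.2]]
tray z>0.062 top2 front x [484.2 484.2 483.  480.6 480.5 484.  494.6   nan   nan   nan   nan   nan
   nan] 
   y [[-24.2, 64.0], [-23.9, 61.8], [-26.9, 62.2], [-25.9, 61.7], [-28.1, 59.6], [-25.5, 58.5]]
tray z>0.068 top2 front x [484.2 484.2 483.  480.6 480.5 484.  494.6   nan   nan   nan   nan   nan
   nan] 
   y [[-24.2, 64.0], [-23.9, 61.8], [-26.9, 62.2], [-25.9, 61.7], [-23.4, 59.6], [-25.5, 58.5]]
tray z>0.072 top2 front x [484.2 486.6 483.  480.6 480.5 484.  494.6   nan   nan   nan   nan   nan
   nan] 
   y [[-24.2, 64.0], [-23.9, 55.5], [-24.8, 62.2], [-25.9, 61.7], [-22.8, 59.6], [-25.5, 58.5]]
(array([  8,   3,   7,   3,   5,   5,   5,   7,  10,  65, 272, 162, 106,
        32,  18,  18,  11]), array([0.03 , 0.034, 0.038, 0.042, 0.046, 0.05 , 0.054, 0.058, 0.062,
       0.066, 0.07 , 0.074, 0.078, 0.082, 0.086, 0.09 , 0.094, 0.098]))
```

Run:
```python
from h import *
p=st(-29,0,79); p+= [-.0055,.002,0]
R=Rd(-90.8)
m.move_l(p+[0,0,.016],R,.1); m.dwell(.1); f0=m.current_force(); print(f0,m.current_ee_pos()-p)
for dz in(13,10.5,8,5.5,3,1.,0):
    m.move_l(p+[0,0,dz/1e3],None,.04); f=m.current_force()-f0; print(dz,f.round(1),(1e3*(m.current_ee_pos()-p)).round(1),np.round(m.current_ft_torque(),2))
    if f[2]>10: break
print(m.current_time())
```

```text
[-0.89150327 -0.56923716 -3.36198187] [ 6.36210574e-04 -2.63070894e-05  1.68543594e-02]
13 [ 0.7  0.4 -0.2] [ 0.  -0.  13.1] [-0.03 -0.06  0.01]
10.5 [0.8 0.8 1.2] [-0.1 -0.  10.3] [-0.03 -0.05 -0.03]
8 [ 0.9 -0.2  0.7] [-0.1 -0.   7.8] [-0.01 -0.02  0.03]
5.5 [1.3 0.7 0.9] [-0.1 -0.   5.3] [ 0.03 -0.02  0.06]
3 [1.7 0.1 0.8] [-0.1 -0.   2.8] [ 0.01 -0.07  0.04]
1.0 [1.7 0.6 2.4] [0.2 0.  1.1] [-0.03 -0.11 -0.  ]
0 [-3.3 -0.4 13.6] [0.2 0.  1. ] [-0.06  0.66 -0.04]
12.95
```

```bash
sed -i 's/^SO=.*/SO=np.array([.591,.079]); SY=-0.8/' h.py
cat >> h.py <<'E'
def lean(th,sgn=1):
    t=np.radians(th);a=np.radians(SY); X=np.array([np.cos(a),np.sin(a),0]);Z=np.array([0,0,1.])
    u=np.sin(t)*X+np.cos(t)*Z; y=sgn*(np.cos(t)*X-np.sin(t)*Z); z=-u
    return np.stack([np.cross(y,z),y,z],1),u,X
E
python3 - <<'E'
from h import *
m.set_gripper(0.35); p=m.current_ee_pos(); m.move_l(p+[0,0,.16],None,.25); print(m.current_time())
for L,d,yy,b in((195,25,53,(.3945,-.345,.157)),(155,8,-53,(.4835,-.364,.134))):
    for s,yw in((1,-12),(-1,168)):
        R,u,X=lean(17,s)
        for h in(0,150):
            tcp=st(-42,yy,26.5+h)+u*(L-d-19)/1e3
            print(L,s,h,tcp.round(3),m.inverse_kinematics(tcp,R))
        print("  rack",m.inverse_kinematics(b,Rd(yw)))
for n in("side1","top1"):
    W=np.load(n+".npy"); P=W[(W[...,0]>.62)&(W[...,0]<.95)&(abs(W[...,1])<.3)&(W[...,2]>.1)]
    print(n,np.percentile(P,[1,50,99],axis=0).round(3).tolist())
img,W=cloud("side"); save(cv2.resize(img[130:290,190:350],None,fx=4,fy=3.75,interpolation=cv2.INTER_CUBIC),"side3")
g=img.min(2)
P=W[(W[...,0]>.47)&(W[...,0]<.56)&(W[...,1]>-.02)&(W[...,1]<.17)&(W[...,2]<.05)&(W[...,2]>.01)]; print("trayfloor z",np.percentile(P[:,2],[10,50,90]).round(4))
E
```

```text
14.0583
195 1 0 [0.594 0.132 0.171] [0.12450827 0.66467345 1.33228078 0.04072124 1.43877424 0.12712911]
195 1 150 [0.594 0.132 0.321] [0.12450827 0.54893639 1.15902093 0.04086792 1.72753404 0.13887534]
  rack [-8.07405236e-01  3.96679146e-01  1.79039175e+00 -4.44089210e-16
  9.54521757e-01 -5.97965726e-01]
195 -1 0 [0.594 0.132 0.171] None
195 -1 150 [0.594 0.132 0.321] None
  rack [-8.07405236e-01  3.96679146e-01  1.79039175e+00 -4.44089210e-16
  9.54521757e-01  2.54362693e+00]
155 1 0 [0.586 0.026 0.149] [-0.03246631  0.65265542  1.41268033 -0.00551734  1.37291794 -0.01661067]
155 1 150 [0.586 0.026 0.299] [-0.03246631  0.51920927  1.25796237 -0.00543179  1.66107779 -0.01818506]
  rack [-7.22228465e-01  5.59406257e-01  1.58805665e+00 -4.44089210e-16
  9.94129743e-01 -5.12788954e-01]
155 -1 0 [0.586 0.026 0.149] None
155 -1 150 [0.586 0.026 0.299] None
  rack [-7.22228465e-01  5.59406257e-01  1.58805665e+00 -4.44089210e-16
  9.94129743e-01  2.62880370e+00]
side1 [[0.685, -0.299, 0.104], [0.755, -0.164, 0.286], [0.939, 0.22, 0.344]]
top1 [[0.685, -0.294, 0.104], [0.787, -0.11, 0.282], [0.942, 0.249, 0.347]]
trayfloor z [0.022  0.0271 0.0321]
```

View pics/side3.png

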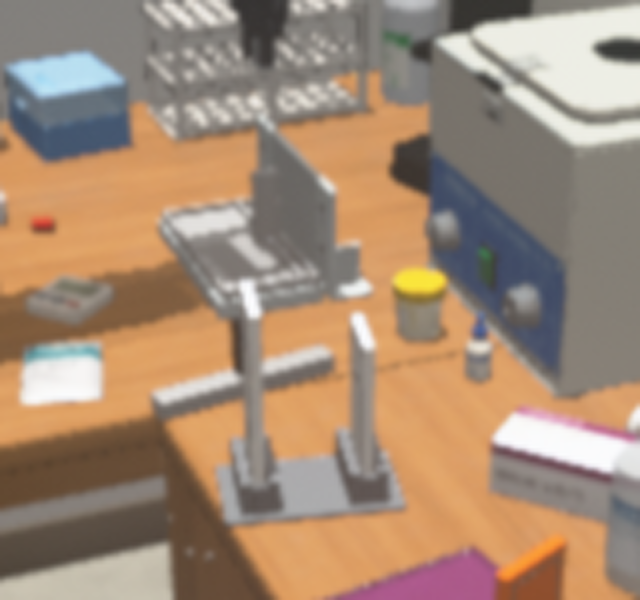

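```bash
cat >> h.py <<'E'
def place_board(L,d,yy,b,yaw,th=17,up=.165,xf=-42):
    zt=.006+L/1e3-(d+19)/1e3
    m.set_gripper(0.55,60)
    m.move_ptp([*b,zt+.09],Rd(yaw)); m.move_l([*b,zt],None,.2)
    m.set_gripper(0,60); print("grip",m.current_grip_width(),m.current_grip_force(),m.current_time())
    m.move_l([*b,zt+up],None,.25); print("lift",m.current_grip_width(),m.current_force())
    R,u,X=lean(th)
    tcp=lambda h: st(xf,yy,26.5+h)+u*(L-d-19)/1e3
    m.move_ptp(tcp(130),R); m.move_l(tcp(14),None,.2); m.dwell(.1); f0=m.current_force(); print("f0",f0,m.current_time())
    for h in np.arange(11,-6,-1.5):
        m.move_l(tcp(h),None,.05); f=m.current_force()-f0
        if f[2]>4: break
    print("contact h",h,f.round(1),m.current_time())
def release(up=.1,op=.35):
    R=m.current_tcp_rot(); p=m.current_ee_pos(); m.set_gripper(op); m.move_l(p-R[:,2]*up,None,.2); print("rel",m.current_time())
E
python3 - <<'E'
from h import *
place_board(195,25,53,(.3945,-.345),-12)
img,W=cloud("side"); save(cv2.resize(img[100:260,190:350],None,fx=4,fy=3.75,interpolation=cv2.INTER_CUBIC),"side4")
E
```

```text
grip 0.10580036966045694 59.039093255996704 17.375
lift 0.1115301968221286 [-0.21687473  0.92076058 -2.5394348 ]
f0 [ 0.37364035  0.11817633 -1.27759793] 20.9
contact h -1.0 [ 0.8  0.1 12.9] 23.15
```

View pics/side4.png

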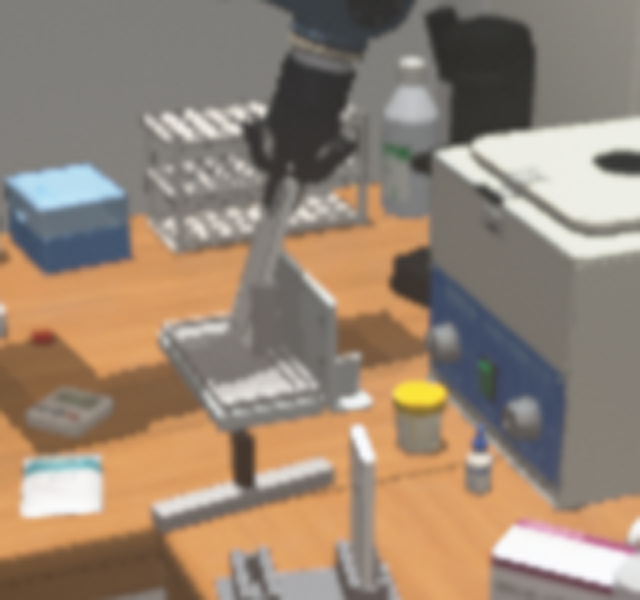

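Run:
```python
from h import *
release()
place_board(155,8,-53,(.4835,-.364),-12)
```

```text
rel 24.1917
grip 0.10725447605044396 59.165934920310974 27.4
lift 0.10806762308236893 [-0.26852566 -0.09670263 -1.34375051]
f0 [ 0.5430725  -0.15298624 -1.92792964] 30.5417
contact h 0.5 [ 0.6 -0.1  5.3] 32.5417
```

Run:
```python
from h import *
release(.12)
q=m.current_qpos(); q[0]=.9 ; q[1]-=.2; m.move_j(q)
for cam in("side","top"):
    img,W=cloud(cam); np.save(f"{cam}5.npy",W); np.save(f"{cam}5i.npy",img)
    show(cam+" bar",comp(W,img,[.33,-.27,.012],[.56,-.08,.03],70))
    show(cam+" block",comp(W,img,[.36,-.25,.030],[.52,-.08,.1],0,90))
    print(m.look_for(cam,"bar_grip")[:2])
    a,b,c,d=(190,340,120,270) if cam=="side" else (150,330,150,290)
    cv2.imwrite(f"pics/{cam}5.png",cv2.cvtColor(cv2.resize(img[c:d,a:b],(400,400),interpolation=cv2.INTER_CUBIC),cv2.COLOR_RGB2BGR))
cv2.imwrite("pics/c5.png",np.hstack([cv2.imread("pics/side5.png"),cv2.imread("pics/top5.png")])); print(m.current_time())
```

```text
rel 33.625
side bar 260 cen [ 443.3 -179.4] rect [ 446.7 -175.7] [179.9  33.5] 7.9 pca 8.3 sd*3.46 [ 27.3 183.1] z 0.0222
side block 81 cen [ 446.  -180.7] rect [ 444.7 -178.5] [18.7 23.1] 39.5 pca 138.6 sd*3.46 [14.9 21.3] z 0.0604
[{'at': [0.4393, -0.1829, 0.0242], 'confidence': 0.79}]
top bar 178 cen [ 439.4 -170.3] rect [ 444.3 -170.3] [181.8  29.7] 7.3 pca 8.7 sd*3.46 [ 26.3 196.1] z 0.0215
top block 49 cen [ 441.7 -173.1] rect [ 442.7 -173.2] [20.3 25.6] 57.2 pca 114.2 sd*3.46 [16.5 24.6] z 0.063
[{'at': [0.4419, -0.1664, 0.0218], 'confidence': 0.79}]
35.875
```

View pics/c5.png

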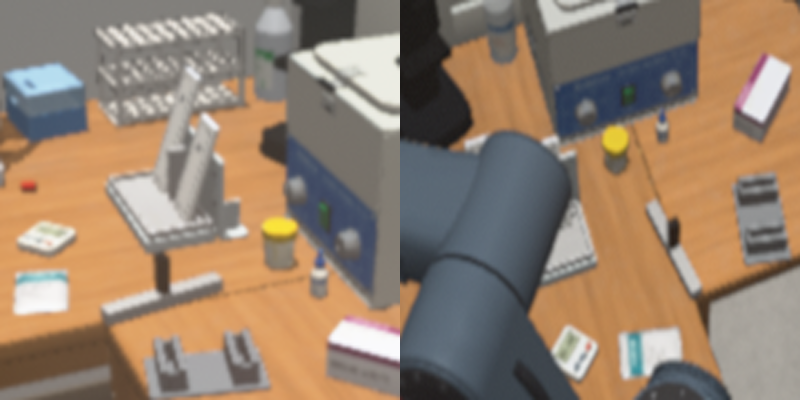

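Run:
```python
from h import *
b=[.4455,-.174]
m.set_gripper(0.5,80)
m.move_ptp([*b,.16],Rd(8.2)); m.move_l([*b,.043],None,.2); m.set_gripper(0,80); print("grip",m.current_grip_width(),m.current_grip_force())
m.move_l([*b,.31],None,.25); print(m.current_force())
m.move_ptp(st(-66,0,310),Rd(-90.8)); m.move_l(st(-66,0,68+80),None,.2); m.dwell(.1)
print(m.current_time(),m.current_ee_pos()-st(-66,0,148))
img,W=cloud("side"); np.save("side6.npy",W); np.save("side6i.npy",img)
k=(W[...,2]>.092)&(W[...,2]<.135)&(W[...,0]>.45)&(W[...,0]<.56)&(W[...,1]>-.05)&(W[...,1]<.2); P=W[k]; show("bar",P)
for y in np.arange(-.02,.17,.015):
    Q=P[abs(P[:,1]-y)<.0075]; 
    if len(Q): print(round(y,3),Q[:,0].min().round(4),Q[:,0].max().round(4),Q[:,2].max().round(3))
# foot fronts, board low points from side5
W=np.load("side5.npy"); i=np.load("side5i.npy")
for y0,y1 in((-.005,.05),(.1,.165)):
    for z in(.05,.07,.09,.11): 
        Q=W[(abs(W[...,2]-z)<.006)&(W[...,1]>y0)&(W[...,1]<y1)&(W[...,0]>.5)&(W[...,0]<.6)]
        print(y0,z,len(Q),np.percentile(Q[:,0],[5,50,95]).round(4) if len(Q) else "")
save(cv2.resize(img[100:260,190:350],None,fx=4,fy=3.75,interpolation=cv2.INTER_CUBIC),"side6")
```

```text
grip 0.17378821143779205 78.86906862258911
[ 0.21372368 -0.28296325 -4.32762584]
44.0333 [6.99255197e-04 2.93477168e-05 1.23150117e-03]
bar 173 cen [525.4  59.4] rect [537.9  76.7] [185.   43.6] 89.0 pca 90.4 sd*3.46 [ 30.5 195.2] z 0.1262
-0.02 0.5269 0.5352 0.127
-0.005 0.5148 0.54 0.131
0.01 0.5153 0.5372 0.132
0.025 0.5152 0.5386 0.132
0.04 0.5162 0.5383 0.134
0.055 0.5169 0.5387 0.133
0.07 0.5163 0.5597 0.134
0.085 0.5166 0.5256 0.135
0.1 0.517 0.5195 0.129
0.115 0.5172 0.5274 0.128
0.13 0.5175 0.5295 0.129
0.145 0.5172 0.5362 0.131
0.16 0.519 0.5357 0.13
-0.005 0.05 33 [0.5511 0.5566 0.592 ]
-0.005 0.07 36 [0.5551 0.5618 0.5936]
-0.005 0.09 28 [0.5647 0.568  0.5923]
-0.005 0.11 26 [0.5709 0.5746 0.5914]
0.1 0.05 20 [0.5505 0.555  0.5577]
0.1 0.07 13 [0.5594 0.563  0.5663]
0.1 0.09 13 [0.5668 0.5714 0.5957]
0.1 0.11 23 [0.5736 0.5768 0.5951]
```

View pics/side6.png

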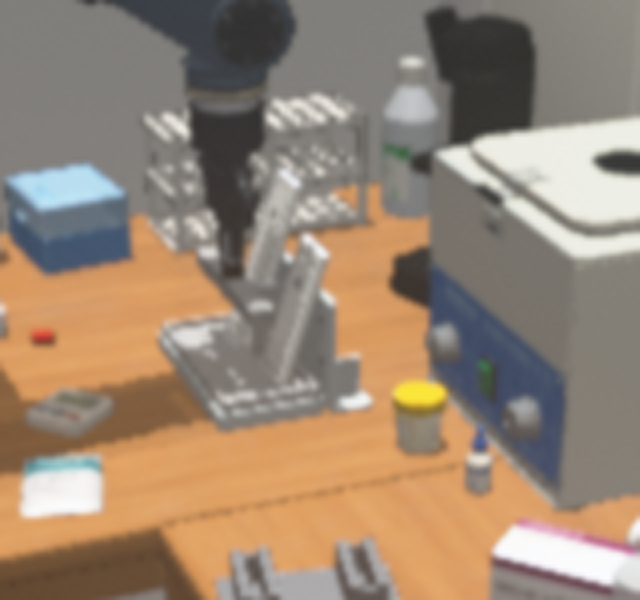

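Run:
```python
from h import *
f0=m.current_force()
m.move_l(st(-66,0,68+8),None,.15)
for h in np.arange(6,-3,-1.):
    m.move_l(st(-66,0,68+h),None,.05); f=m.current_force()-f0
    if f[2]>4: break
print(h,f.round(1))
m.set_gripper(.35); p=m.current_ee_pos(); m.move_l(p+[0,0,.2],None,.25)
q=m.current_qpos(); q[0]=.9; m.move_j(q); m.dwell(.2); print(m.current_time())
img,W=cloud("side"); save(cv2.resize(img[110:260,190:350],None,fx=4.9,fy=3.9,interpolation=cv2.INTER_CUBIC),"side7")
show("bar",W[(W[...,2]>.038)&(W[...,2]<.054)&(W[...,0]>.49)&(W[...,0]<.545)&(W[...,1]>-.05)&(W[...,1]<.2)])
```

```text
1.0 [-1.   1.2  4.4]
49.25
bar 131 cen [525.4  62.4] rect [519.7  70.3] [210.9  47.5] 89.9 pca 90.3 sd*3.46 [ 30.1 203. ] z 0.0482
```

View pics/side7.png

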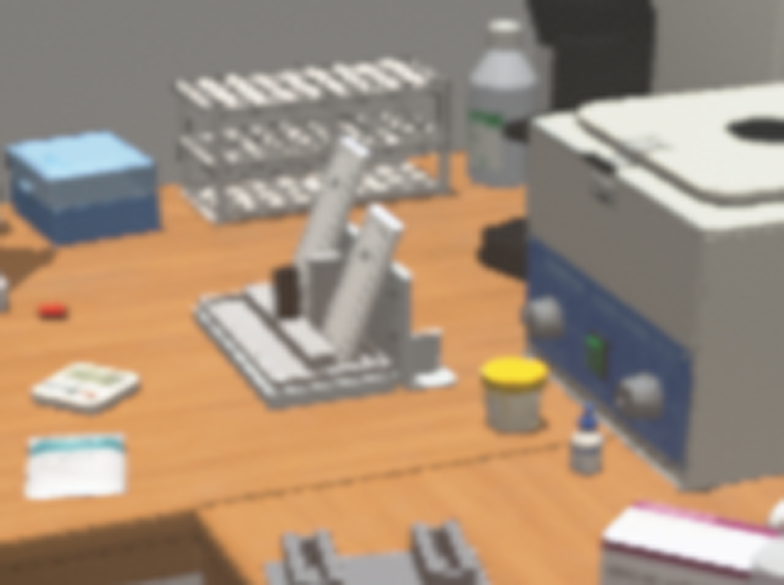

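The picture shows the bar flat in the tray in front of both feet (about (300,330)). Both boards lean on the backboard, the long one at the left (340,200) and the short one at the right (370,280). The bar's top is at z = 0.048 m, against 0.047 m expected.

```bash
python3 -c "
from bench import manip as m
print(m.sign_off())"
```

```text
the job is handed in; nothing more can be done
None
```

The job is handed in at about 49 s: the last picture shows the tray on the stand, both boards leaning in their bays and the toe bar flat in front of their feet, with the other things on the bench left alone.

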